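# Cap on the lantern, held at half twist

## Task

Fit the loose cap with the red handle onto the lantern: set its two lugs into the collar's slots at the black marks, press it fully down against the spring, and twist it clockwise until its white pointers stand at the yellow half-way marks, never going on to the red lock marks. It is sprung and turns back if let go, so finish while still gripping the cap and holding it steady at half-way, so that the lamp contacts can be checked. Leave the remotes, vase and bowl where they are.

Things in the scene. Friction and masses are not known exactly. Their poses are not given: they have to be found in the camera images.
- lantern: Candle lantern that does not move: dark foot 116 mm wide, glass cylinder, on top an aluminium collar 96 mm across, its open mouth facing up 130 mm above the table. Origin: centre of the underside; z up. Collar: a flat ring 6 mm thick (z 124 to 130 mm) round a bore 48 mm wide; two lug slots in the bore's edge at its own +x and -x, at least 16 mm wide, reaching 35 mm from the axis.
- socket (a point): Centre of the collar's mouth: on the lantern's axis, 130 mm above its underside, level with the ring's top. Axes as the lantern's. Below the ring the lugs are free to turn clockwise only.
- half_mark (a point): Yellow half-way mark on the collar's top, 41.5 mm from the axis. Marks lie 36 to 47 mm out, two of each colour across from one another: black at the slots (the lantern's +x and -x), yellow 40 deg (0.70 rad) clockwise of them seen from above, red (lock, end stop) 80 deg (1.40 rad) clockwise. Axes as the lantern's.
- cap: Loose bayonet cap, about 120 g, standing on its underside. Origin: centre of the underside; z up; x along lugs and handle. From below: lug bar 62 mm along x, 12 wide, z 0 to 6 (its ends are the lugs), with a 22 mm round foot; plug 44 mm in diameter, z 7 to 17.5; black disc 60 mm in diameter, z 17.5 to 23.5, white pointers over the lugs; red handle bar. The same when turned half round.
- cap_grip (a point): Point on the cap's axis inside the red handle bar, 44 mm above the cap's underside, 11.5 mm below the handle's top. The handle is 44 mm long along the cap's x, 14 mm thick, and spans 23.5 to 55.5 mm above the underside. Axes as the cap's.
- press_plate (a joint): Travel of the spring plate under the cap, m: 0 up, 0.012 bottomed; 2 N at 0, 4 N at the bottom. A cap set in the slots rests on it, underside 3 mm below the collar's top. Bottomed, its underside is 15 mm below the top; it can turn once 12 mm below. Turned, if not pressed, the spring lifts it 3 mm up against the ring.
- turn_plate (a joint): Clockwise turn (from above) of the spring plate, rad: 0 at the slots, 0.70 half-way, 1.40 lock. The cap's lug bar drops between four 5 mm tall pegs on the plate (1.5 mm play each side) and drives it; the plate lags the cap by up to 0.1 rad. A spring, 0.12 N m/rad with 0.07 N m preload, turns it back to 0.
- remote_black: Loose black remote control, 160 x 45 x 18 mm, a bystander. Origin: centre of the underside.
- remote_white: Loose white remote control, 160 x 45 x 18 mm, a bystander. Origin: centre of the underside.
- vase: Loose pink vase, 80 mm wide and 100 mm tall, with white blossoms up to 235 mm, a bystander. Origin: centre of the underside.
- bowl: Loose small blue ceramic bowl, 90 mm wide, 55 mm tall, a bystander. Origin: centre of the underside.
Things that resemble listed ones, but are neither listed nor needed, are in the scene too. There is more than one size of the cap; the job needs the smallest. There is more than one size of the lantern; the job needs the smaller.

How it is judged (in metres and radians):
On the way, in this order (a step that is already met when the one before it is completed fails the run):
1. the cap is set in the slots and pressed down against the spring (horizontal distance between cap and socket below 0.004 m and z of cap in the frame of lantern below 0.1195 m and angle between cap's own z axis and vertical below 0.12 rad and value of joint press_plate above 0.0075 m), for 0.1 s.
2. the cap is twisted clockwise to half-way (horizontal distance between cap and socket below 0.004 m and z of cap in the frame of lantern below 0.1195 m and angle between cap's own z axis and vertical below 0.12 rad and angle between the x axis of cap and the x axis of lantern, either way round between 0.5 and 0.9 rad and value of joint turn_plate between 0.35 and 0.95 rad), for 0.2 s.
At the end, for the whole second after the job is handed in: The cap sits upright in the collar (axis within 4 mm, underside at least 10.5 mm below its top, tilt under 0.12 rad), turned clockwise 0.50 to 0.90 rad (half-way is 0.70), its spring plate by 0.35 to 0.95 rad, at rest, and the fingers still grip it (over 2 N) (all of step 2 and contact force between the fingers and cap above 2 N and linear speed of cap below 0.02 m/s and angular speed of cap below 0.2 rad/s); the arm keeps its last pose, push and grip.
It fails at once if the cap is turned on towards the lock (value of joint turn_plate above 1.1 rad).
It fails at once if the remote black is disturbed (distance of remote_black from where it was at the start of the episode above 0.02 m or angle between remote_black's own z axis and vertical above 0.3 rad).
It fails at once if the remote white is disturbed (distance of remote_white from where it was at the start of the episode above 0.02 m or angle between remote_white's own z axis and vertical above 0.3 rad).
It fails at once if the vase is disturbed (distance of vase from where it was at the start of the episode above 0.02 m or angle between vase's own z axis and vertical above 0.3 rad).
It fails at once if the bowl is disturbed (distance of bowl from where it was at the start of the episode above 0.02 m or angle between bowl's own z axis and vertical above 0.3 rad).
It also fails if it takes over 45 s, if anything falls off the work surface, if the arm or the gripper's body presses on something with over 40 N, if the wrist force passes 120 N, or if a joint passes its speed limit or range.

## Robot

A 6-joint arm with a two-finger parallel gripper is mounted at the origin on the work surface. World frame = base frame: x ahead of the robot, y to its left, z up, the work surface at z = 0. Lengths are in mm, angles in degrees, forces in N, time in s.
With the tool pointing down it reaches from about 275 to 775 mm from the base axis. Payload 14.6 kg.
Tool frame: the origin (TCP) lies between the finger pads; the fingertips stand 17 mm ahead of it and the grasp point (between the pads) lies 2 mm behind it; z points along the fingers, x is the direction in which the jaws open and shut, and the axes are right-handed (so a half turn about z gives the same grasp; the last joint's range is limited). The gripper opens to 85 mm and grips with 20 to 120 N. Pads are 22 mm wide; open, the fingers measure 114 mm over their backs; the gripper's body (76 mm by 85 mm) begins 54 mm behind the grasp point. The pads swing forward as they close: fully open they stand 13 mm farther back than shut.
Start: joints at [-8.898, 15.075, -2.767, 72.158, 0, 81.102], TCP at [525.003, -0.006, 248.278] pointing down, gripper open.
Joint ranges: [-151.79, 151.79], [-50.71, 97.33], [-67.44, 78.34], [-121.81, 120.89], [-77.56, 73.72], [-180, 180]. Speed limits (degrees/s): [108.29, 108.29, 147.25, 159.86, 180, 180].

## Interface

Orientations are given as [roll, pitch, yaw] about the fixed x, y, z axes, in that order (R = Rz(yaw) Ry(pitch) Rx(roll)).
In Python, from cell import bot gives the robot as it stands.
- The arm moves only by the tool send_rows, never from a script. Its argument "moves" is one flat list of numbers, 4 for each row, row after row: the shift along the tool's x, y, z in cm, then the turn about the tool's z in rad. In form: [dx, dy, dz, roll, dx, dy, dz, roll, ...]. A call has 1 to 20 rows; each row is the pose to reach, as a shift and turn from the pose commanded when the call began, along the tool's axes at that moment; what a row does not reach only later rows make up. A row lasts 1/8 s, in which the tool goes at most 62.5 mm and 10.7 degrees, less where a joint would pass 70% of its speed; a pose out of reach is approached as far as the arm can. A call with a gripper value outside its range is refused whole. "jaw" is the closure, from -1 (fully open) to 1 (shut), set as the call begins (left out, the last holds). The fingers move at their own pace and stop on an object; the grip force is fixed at half the most. Time passes only in rows, so rows that repeat a pose let the fingers close. It gives the time, the measured TCP pose, the force and the opening at its end, in the units of the state.
- bot.sense(): the state, without advancing time (a new reading comes with each control period).
- bot.camera(name): name is "scene" or "side" or "wrist"; returns a dict with "pixels" (420x560x3 uint8, red, green, blue), "camera_matrix" (3x3 intrinsics, pixels), "position" and "orientation" of the camera in the world; the wrist camera has in their place "mount" (4x4, takes a point from camera to tool coordinates, whose origin is the TCP and whose axes are the tool frame's). Camera axes: x right, y down, z forward; pixel columns grow to the right and rows downward; lengths in mm; the calibration is good to about 2 mm. The wrist camera is an equidistant fisheye: a pixel r from the principal point sees the ray r / f radians off the axis. A picture is of the moment at which its call begins: read the wrist's pose just before it. There is no depth.
- bot.close_job(): hands the job in, once; it reports no verdict.
The state is a dict: "time": time; "joint_pos": joint angles; "joint_vel": joint speeds; "tau": joint torques, N m; "position": TCP position; "ee_rot": TCP orientation; "ft_force": force on the tool from outside, world axes, zero at the start; "torque": the same for the moment, N m; "width": finger opening in mm.
Only numpy, scipy, OpenCV 4.12 (cv2) and the standard library are available. Lean on these libraries where they do the work, as an engineer would, in place of code of your own. Each camera call takes 0.05 s, during which the arm holds its last target. There are 200 camera calls.

## Working session

There is one attempt and no reset: what is moved stays moved. The work goes in short steps, Python scripts to look and compute and a tool call to move; the robot and the scene stay as the last step left them, time stands still between calls to the robot, and variables do not carry over. Pictures are saved under pics/ and viewed, about 8 in all and at most 12, crops included, and the job is handed in when it is done.

Besides the shell and the picture viewer there is one more tool, called after "Emit:" as name(argument=value, ...) on one line, values as JSON. send_rows: Moves the arm, as the interface text tells. Its arguments: {"type":"object","properties":{"moves":{"type":"array"},"jaw":{"type":"number"}},"required":["moves"]}

```bash
mkdir -p pics; ls; python3 - <<'E'
from cell import bot
import cv2,numpy as np,pickle
s=bot.sense();print(s)
d={}
for n in("scene","side","wrist"):
    c=bot.camera(n);d[n]=c
    print(n,{k:np.round(v,3).tolist() for k,v in c.items() if k!="pixels"})
    cv2.imwrite(f"pics/{n}0.png",c["pixels"][:,:,::-1])
d["s"]=s
pickle.dump(d,open("d0.pkl","wb"))
E
```

```text
pics
{'time': 0.0, 'joint_pos': array([-8.89793148e+00,  1.50974703e+01, -2.80350494e+00,  7.21574779e+01,
        2.38858432e-04,  8.11016869e+01]), 'joint_vel': array([-0.02605452,  0.10304183,  0.03939774, -0.00828299, -0.05428494,
       -0.04293496]), 'tau': array([ 6.28219332e-04, -6.37613010e+01,  3.84567368e+01,  1.37825581e-02,
        8.02127857e-07, -5.80562346e-05]), 'position': array([5.24749870e+02, 3.60144395e-02, 2.47839076e+02]), 'ee_rot': array([-1.79990722e+02,  5.77126940e-02,  3.86213849e-04]), 'ft_force': array([0.4670239 , 0.49215001, 0.4219699 ]), 'torque': array([-0.01798599,  0.05126729, -0.01590623]), 'width': 85.46106176110534}
scene {'camera_matrix': [[520.174, 0.0, 281.676], [0.0, 520.174, 205.606], [0.0, 0.0, 1.0]], 'position': [1602.611, 20.782, 988.818], 'orientation': [-131.311, 0.7, 92.837]}
side {'camera_matrix': [[522.694, 0.0, 280.585], [0.0, 522.694, 203.917], [0.0, 0.0, 1.0]], 'position': [265.408, -1164.717, 756.703], 'orientation': [-119.216, -0.28, -15.889]}
wrist {'camera_matrix': [[325.192, 0.0, 273.842], [0.0, 325.192, 206.157], [0.0, 0.0, 1.0]], 'mount': [[1.0, 0.0, -0.001, 1.243], [-0.0, 0.966, 0.26, -66.254], [0.001, -0.26, 0.966, -125.584], [0.0, 0.0, 0.0, 1.0]]}
```

View pics/scene0.png

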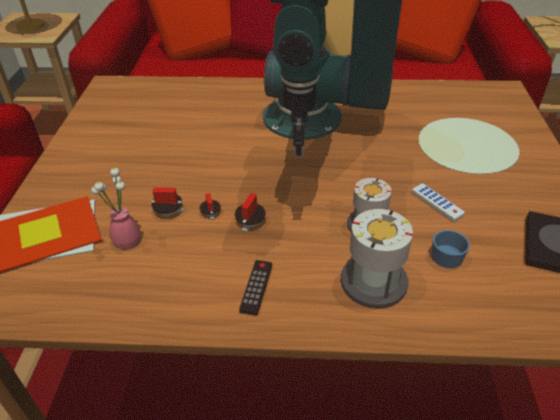

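View pics/wrist0.png

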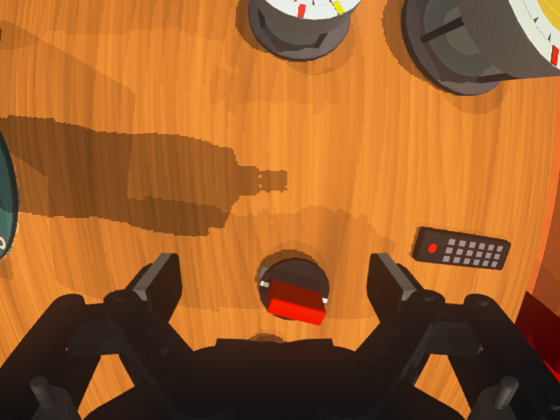

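```bash
cat > h.py <<'E'
import numpy as np,cv2
from scipy.spatial.transform import Rotation as R
def rot(o): return R.from_euler('xyz',o,degrees=True).as_matrix()
def ray(c,uv,s=None):
    "world origin and direction through pixel uv (s: state, for the wrist fisheye)"
    K=c["camera_matrix"];p=np.array([(uv[0]-K[0,2])/K[0,0],(uv[1]-K[1,2])/K[1,1]])
    if s is None: return c["position"],rot(c["orientation"])@np.r_[p,1]
    t=np.linalg.norm(p);d=np.r_[p/t*np.sin(t),np.cos(t)] if t>0 else np.array([0,0,1.])
    Rt=rot(s["ee_rot"]);M=np.array(c["mount"])
    return Rt@M[:3,3]+s["position"],Rt@M[:3,:3]@d
def atz(c,uv,z,s=None):
    o,d=ray(c,uv,s);return o+d*(z-o[2])/d[2]
def proj(c,P,s=None):
    K=c["camera_matrix"];P=np.atleast_2d(P)
    if s is None:
        q=(P-c["position"])@rot(c["orientation"]);return q[:,:2]/q[:,2:]*K[0,0]+K[:2,2]
    M=np.array(c["mount"]);q=((P-s["position"])@rot(s["ee_rot"])-M[:3,3])@M[:3,:3]
    r=np.linalg.norm(q[:,:2],axis=1);t=np.arctan2(r,q[:,2])
    return q[:,:2]/r[:,None]*t[:,None]*K[0,0]+K[:2,2]
E
python3 - <<'E'
import pickle,cv2,numpy as np
from h import *
d=pickle.load(open("d0.pkl","rb"));c=d["scene"]
for n,uv,z in(("capL",(167,206),20),("capM",(209,208),20),("capR",(250,216),20),("lanS",(373,190),130),("lanB",(380,231),160),("rem",(256,287),18),("remw",(438,201),18),("bowl",(449,240),55),("vase",(124,218),90)):
    print(n,atz(c,uv,z).round())
im=c["pixels"][:,:,::-1]
a=cv2.resize(im[175:240,145:275],None,fx=6,fy=6,interpolation=3)
b=cv2.resize(im[170:305,335:475],None,fx=4,fy=4,interpolation=3)[:200*2,:]
w=cv2.resize(d["side"]["pixels"][:,:,::-1],(280,210))
a=cv2.resize(im[175:240,145:275],(780,390)) 
b=cv2.resize(im[170:305,335:475],(218,210))
out=np.zeros((600,800,3),np.uint8);out[:390,:780]=a;out[390:,:218]=b;out[390:,230:510]=w
cv2.imwrite("pics/c1.png",out)
E
```

```text
capL [ 515. -370.   20.]
capM [ 520. -250.   20.]
capR [ 549. -131.   20.]
lanS [558. 194. 130.]
lanB [741. 192. 160.]
rem [798. -93.  18.]
remw [464. 397.  18.]
bowl [658. 384.  55.]
vase [ 644. -442.   90.]
```

View pics/c1.png

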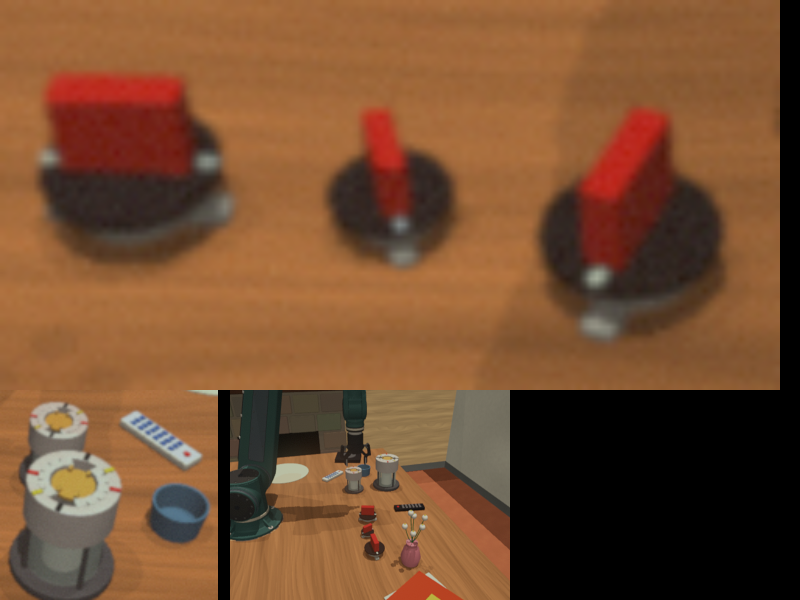

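Three red-handled caps: left (167,206), middle (209,208), right (250,216) in the scene view. The middle disc is about 20 px wide against about 30 px for the others, so it is the smallest and the one needed. Two lanterns: (372,205) is the smaller and the one needed, (380,255) is the larger. Next I look at the smaller lantern from above.

Emit:
send_rows(moves=[0.8, -4.5, 0, 0, 1.7, -9.5, 0, 0, 2.5, -14.5, 0, 0, 3.3, -19.0, 0, 0, 3.3, -19.4, 0, 0, 3.3, -19.4, 0, 0, 3.3, -19.4, 0, 0])

```text
time: 1.02
position: [557.9, 193.0, 248.3]
ee_rot: [180.0, 0.0, -0.1]
ft_force: [-0.1, 0.4, 0.1]
width: 85.2
```

```bash
python3 - <<'E'
from cell import bot
import cv2,numpy as np,pickle
s=bot.sense();c=bot.camera("wrist");print(s["time"],s["position"],s["ee_rot"],s["joint_pos"].round(1))
pickle.dump((s,c),open("d1.pkl","wb"))
cv2.imwrite("pics/w1.png",cv2.resize(c["pixels"][80:360,110:450,::-1],None,fx=2.1,fy=2.1,interpolation=cv2.INTER_CUBIC))
E
```

```text
1.025 [557.91191494 193.0010203  248.34924211] [ 1.79989715e+02  6.48122916e-03 -5.85801845e-02] [ 11.2  21.6   7.   75.4  -0.  101.2]
```

View pics/w1.png

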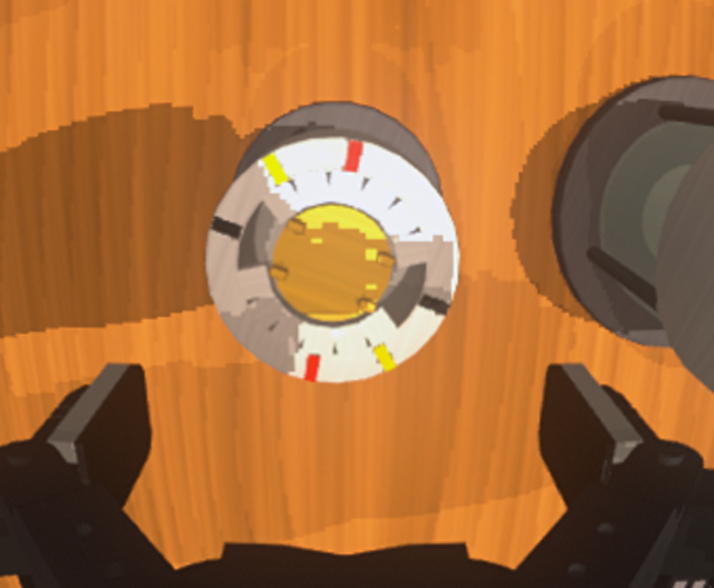

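The collar fills the view. Crop pixels: black marks (226,226) and (435,304), yellow (276,168) and (384,357), red (353,155) and (313,367). Black to yellow to red runs clockwise, as described. Next I fit the pose.

```bash
cat >> h.py <<'E'
from scipy.optimize import least_squares
def marks(x):
    a=x[2]+np.radians([0,180,-40,140,-80,100])
    return np.c_[x[0]+41.5*np.cos(a),x[1]+41.5*np.sin(a),np.full(6,130.)]
def refine(im,uv,col,r=7):
    "centroid of mark pixels near uv"
    u,v=map(int,np.round(uv));w=im[v-r:v+r+1,u-r:u+r+1].astype(int);R_,G,B=w[...,0],w[...,1],w[...,2]
    m={'k':w.max(2)<75,'y':(R_-B>90)&(G-B>70),'r':(R_-G>90)&(R_-B>90)}[col]
    y,x=np.nonzero(m);return np.array([u-r+x.mean(),v-r+y.mean()]),m.sum()
E
python3 - <<'E'
import pickle
from h import *
s,c=pickle.load(open("d1.pkl","rb"));im=c["pixels"]
p=np.array([(226,226),(435,304),(276,168),(384,357),(353,155),(313,367)])/2.1+[110,80]
q=[]
for uv,k in zip(p,'kkyyrr'):
    r,n=refine(im,uv,k);print(k,uv.round(1),r.round(1),n);q.append(r)
q=np.array(q)
P=np.array([atz(c,u,130,s) for u in q]);print(P.round(1), [np.linalg.norm(P[i]-P[i+1]).round(1) for i in(0,2,4)])
for dat in(p,q):
    best=least_squares(lambda x:(proj(c,marks(x),s)-dat).ravel(),[*P.mean(0)[:2],np.arctan2(*(P[0]-P[1])[[1,0]])])
    print(best.x[:2].round(2),np.degrees(best.x[2]).round(2),best.fun.round(1))
# outer edge check
e=np.array([(206,259),(459,259),(333,136),(333,383)])/2.1+[110,80]
E=np.array([atz(c,u,130,s) for u in e]);print(E.round(1))
E
```

```text
k [217.6 187.6] [217.3 187.9] 57
k [317.1 224.8] [315.3 223. ] 9
y [241.4 160. ] [240.5 160. ] 96
y [292.9 250. ] [293.  250.5] 94
r [278.1 153.8] [277.9 153.8] 91
r [259.  254.8] [257.9 255.8] 84
[[515.1 208.3 130. ]
 [591.7 179.8 130. ]
 [533.7 229.8 130. ]
 [574.4 156.3 130. ]
 [561.9 234.4 130. ]
 [545.8 151.7 130. ]] [np.float64(81.7), np.float64(84.0), np.float64(84.3)]
[554.33 193.44] 158.95 [ 0.3  0.3 -0.2 -0.2 -0.2  0.1  0.2 -0.4  0.3  0.3 -0.4 -0.1]
[553.79 193.43] 159.15 [-0.1  0.2  1.   1.4 -0.1  0.2 -0.5 -1.  -0.4  0.2  0.2 -1.1]
[[507.2 196.  130. ]
 [601.7 195.9 130. ]
 [554.9 241.2 130. ]
 [554.5 145.8 130. ]]
```

Emit:
send_rows(moves=[-0.4, 5, 0, -0.18, -0.8, 10, 0, -0.36, -1.2, 15, 0, -0.54, -1.6, 20, 0, -0.72, -2, 25, 0, -0.9, -2.4, 30, 0, -1.08, -2.8, 35, 0, -1.26, -3.2, 40, 1, -1.44, -3.8, 44.3, 2, -1.6, -3.8, 44.3, 4, -1.66, -3.8, 44.3, 4, -1.66, -3.8, 44.3, 4, -1.66])

```text
time: 2.58
position: [519.9, -249.0, 209.2]
ee_rot: [180.0, 0.0, 95.0]
ft_force: [0.4, 0.0, -0.2]
width: 85.5
```

```bash
python3 - <<'E'
from cell import bot
import cv2,numpy as np,pickle
s=bot.sense();c=bot.camera("wrist");print(s["time"],s["position"],s["ee_rot"],s["joint_pos"].round(1))
pickle.dump((s,c),open("d2.pkl","wb"))
cv2.imwrite("pics/w2.png",cv2.resize(c["pixels"][80:360,110:450,::-1],None,fx=2.1,fy=2.1,interpolation=cv2.INTER_CUBIC))
E
```

```text
2.575 [ 519.93220015 -249.01285829  209.15715138] [1.79966809e+02 2.48080482e-02 9.50231877e+01] [-33.7  20.9  -0.2  68.8   0.  -38.7]
```

View pics/w2.png

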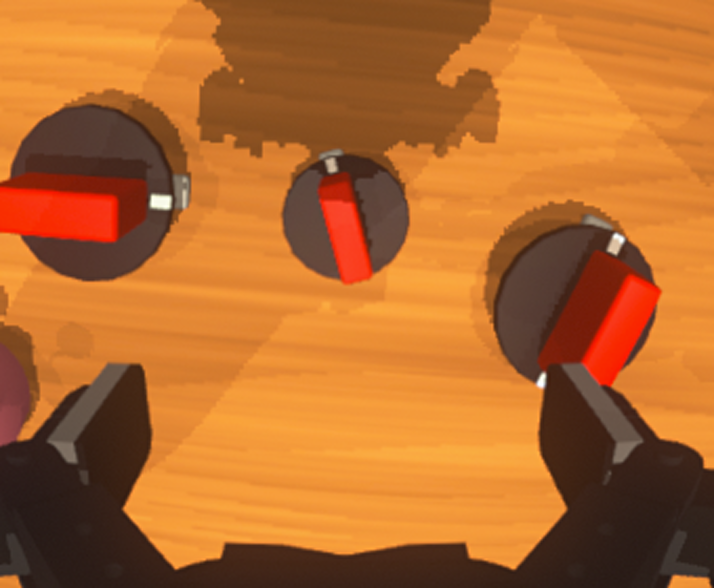

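The middle cap is in the centre: disc around crop (345,217), bright handle top running from about (335,200) to (358,278), white pointer at (331,163). The larger caps are on either side. Next I measure this cap.

```bash
python3 - <<'E'
import pickle
from h import *
s,c=pickle.load(open("d2.pkl","rb"));im=c["pixels"].astype(int)
m=((im[...,0]>190)&(im[...,1]<75)&(im[...,2]<75)).astype(np.uint8)
n,l,st,ce=cv2.connectedComponentsWithStats(m)
k=min((i for i in range(1,n) if st[i,4]>100),key=lambda i:np.hypot(*(ce[i]-[274,190])));print(st[k],ce[k])
ys,xs=np.nonzero(l==k)
P=np.array([atz(c,(x,y),55.5,s)[:2] for x,y in zip(xs,ys)],np.float32)
r=cv2.minAreaRect(P);print("top",r,P.mean(0))
v=np.linalg.eigh(np.cov(P.T))[1][:,1];print("axis",np.degrees(np.arctan2(v[1],v[0])))
# disc: dark+red blob hull near
d=((im.max(2)<110)|((im[...,0]-im[...,1]>60)&(im[...,1]<75))).astype(np.uint8)
d[:, :235]=0;d[:,315:]=0;d[:140]=0;d[225:]=0
n,l,st,ce=cv2.connectedComponentsWithStats(d);k=l[183,255];ys,xs=np.nonzero(l==k);print(st[k])
cn=max(cv2.findContours((l==k).astype(np.uint8),0,1)[0],key=len)[:,0]
D=np.array([atz(c,u,23.5,s)[:2] for u in cn])
f=lambda x:np.hypot(*(D-x[:2]).T)-x[2]
b=least_squares(f,[*D.mean(0),30],loss='soft_l1',f_scale=.5);print("disc",b.x)
w=(np.array([331,163])/2.1+[110,80]);print("pointer",atz(c,w,23.5,s))
E
```

```text
[262 174  25  41 607] [274.67710049 193.80889621]
top ((518.4886474609375, -247.81658935546875), (38.106536865234375, 13.491898536682129), 19.345853805541992) [ 519.1704  -247.73805]
axis -158.65531539052267
[ 245  153   59   62 2729]
disc [ 515.7642597  -248.35946611   28.72177076]
pointer [ 491.4073173  -256.93752523   23.5       ]
```

Cap: disc centre about (515.7,-248.6), radius about 29 mm, so it is the 60 mm cap. The handle axis is about 20°. Next I descend with the jaws partly open.

Emit:
send_rows(moves=[0.08, -0.41, 2, -0.13, 0.08, -0.41, 5, -0.26, 0.08, -0.41, 9, -0.26, 0.08, -0.41, 12, -0.26, 0.08, -0.41, 14, -0.26, 0.08, -0.41, 15.5, -0.26, 0.08, -0.41, 16.3, -0.26, 0.08, -0.41, 16.3, -0.26, 0.08, -0.41, 16.3, -0.26], jaw=-0.3)

```text
time: 3.75
position: [516.2, -248.8, 46.0]
ee_rot: [180.0, 0.0, 110.0]
ft_force: [-0.3, -0.9, 0.6]
width: 55.3
```

```bash
python3 - <<'E'
from cell import bot
import cv2,numpy as np,pickle
s=bot.sense();c=bot.camera("wrist");print(s["time"],s["position"],s["ee_rot"],s["width"],s["ft_force"])
cv2.imwrite("pics/w3.png",c["pixels"][100:,60:490,::-1])
E
```

```text
3.75 [ 516.22806931 -248.78152467   45.96869521] [1.79964496e+02 4.91806392e-02 1.10008410e+02] 55.322700185696824 [-0.25890193 -0.93802721  0.6243484 ]
```

View pics/w3.png

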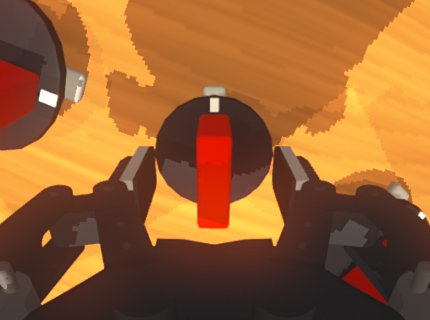

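The handle stands upright in the image at x≈213, midway between the fingers (154 and 275), so the grasp is aligned. Next I close and lift.

Emit:
send_rows(moves=[0, 0, 0, 0, 0, 0, 0, 0, 0, 0, 0, 0, 0, 0, 0, 0, 0, 0, 0, 0, 0, 0, 0, 0, 0, 0, 0, 0, 0, 0, 0, 0], jaw=1)

```text
time: 4.8
position: [515.9, -248.6, 45.6]
ee_rot: [180.0, 0.0, 110.0]
ft_force: [-1.6, 0.8, 6.0]
width: 12.7
```

```bash
python3 - <<'E'
from cell import bot
s=bot.sense();print(s["time"],s["position"],s["ee_rot"],s["width"],s["ft_force"],s["torque"])
E
```

```text
4.8 [ 515.92061351 -248.64064286   45.55317383] [1.79988160e+02 1.70018706e-02 1.10005875e+02] 12.706150058342395 [-1.62996016  0.81034239  6.04527021] [0.23982642 0.29869711 0.00698304]
```

Emit:
send_rows(moves=[0, 0, -3, 0, 0, 0, -8, 0, 0, 0, -13, 0, 2, 0.9, -17, 0, 6, 2.8, -18.5, 0.07, 10.2, 4.7, -18.5, 0.14, 14.6, 6.8, -18.5, 0.22, 19, 8.8, -18.5, 0.3, 23.5, 10.9, -18.5, 0.38, 28, 13, -18.5, 0.46, 32, 15, -18.5, 0.54, 36, 17, -18.5, 0.62, 39, 18.1, -18.5, 0.68, 40.22, 18.72, -18.5, 0.716, 40.22, 18.72, -18.5, 0.716, 40.22, 18.72, -18.5, 0.716, 40.22, 18.72, -18.5, 0.716])

```text
time: 6.92
position: [554.2, 192.7, 230.3]
ee_rot: [180.0, 0.0, 69.0]
ft_force: [0.3, 0.8, -0.7]
width: 13.4
```

```bash
python3 - <<'E'
from cell import bot
import cv2,numpy as np,pickle
s=bot.sense();c=bot.camera("wrist");print(s["time"],s["position"],s["ee_rot"],s["width"],s["ft_force"],s["torque"],s["joint_pos"].round(1))
pickle.dump((s,c),open("d4.pkl","wb"))
cv2.imwrite("pics/w4.png",cv2.resize(c["pixels"][120:340,145:405,::-1],None,fx=2.6,fy=2.6,interpolation=cv2.INTER_CUBIC))
E
```

```text
6.925 [554.16651252 192.65554454 230.32171014] [1.79997879e+02 6.31590451e-03 6.89606769e+01] 13.427637580910833 [ 0.264762    0.75587281 -0.71276652] [-0.02784958 -0.04003554  0.01736277] [11.2 21.5  4.1 72.6 -0.  32.3]
```

View pics/w4.png

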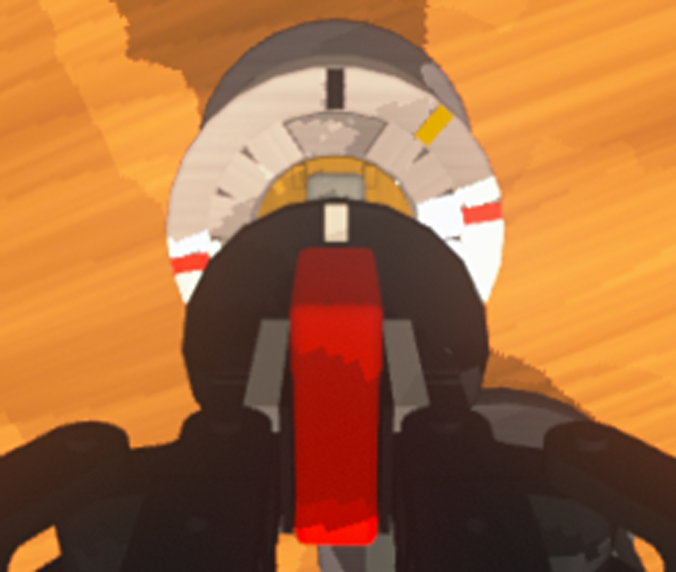

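The black mark at (336,89), slot centre at (335,130), lug end at (336,188) and pointer at (337,222) all line up. Next I put numbers on the residual offset.

```bash
python3 - <<'E'
import pickle
from h import *
s,c=pickle.load(open("d4.pkl","rb"))
F=lambda u:np.array(u)/2.6+[145,120]
p=F([(336,89),(434,126),(482,212),(190,263)])
idx=[0,2,4,5]
for a0 in(159,-21):
    b=least_squares(lambda x:(proj(c,marks(x)[idx],s)-p).ravel(),[554,193,np.radians(a0)])
    print(b.x[:2].round(2),np.degrees(b.x[2]).round(2),b.fun.round(2))
L=b.x if b.cost<5 else None
# collar outer edge pts
e=F([(168,230),(502,205),(336,66),(203,125),(470,128),(180,180),(497,180)])
E=np.array([atz(c,u,130,s)[:2] for u in e]);f=least_squares(lambda x:np.hypot(*(E-x).T)-48,[554,193]);print("edge",f.x,f.fun.round(1))
zb=s["position"][2]-45.6
d=F([(185,330),(488,335),(337,200),(215,255),(455,250),(265,213),(410,213)])
D=np.array([atz(c,u,zb+23.5,s)[:2] for u in d]);g=least_squares(lambda x:np.hypot(*(D-x[:2]).T)-30,[554,193]);print("disc",g.x,g.fun.round(1))
for n,u,z in(("lugend",(336,200),zb+6),("pointer in",(337,242),zb+23.5),("pointer out",(337,204),zb+23.5)):
    q=atz(c,F(u),z,s);print(n,q.round(1),(q-s["position"])[:2].round(1),np.degrees(np.arctan2(*(q-s["position"])[[1,0]])))
u=F([(296,300),(380,300),(298,540),(377,540)])
H=np.array([atz(c,k,zb+55.5,s)[:2] for k in u]);print("handle top",H.round(1),H.mean(0))
E
```

```text
[554.46 193.7 ] 158.97 [-0.27 -0.02 -0.05 -0.32  0.02  0.48  0.33 -0.15]
[554.46 193.7 ] -201.03 [-0.27 -0.02 -0.05 -0.32  0.02  0.48  0.33 -0.15]
edge [555.17849292 193.88421956] [-0.5 -0.9  0.3  0.8  0.1 -1.4 -0.5]
disc [554.86293475 193.83614532] [-0.8 -0.9 -0.2 -0.3 -0.2  0.3  0.5]
lugend [530.8 202.9 190.7] [-23.3  10.3] 156.22407296926764
pointer in [534.3 201.8 208.2] [-19.8   9.1] 155.3194345541574
pointer out [527.7 204.3 208.2] [-26.5  11.7] 156.2249977711799
handle top [[531.7 196.3]
 [536.1 207.7]
 [571.6 180.5]
 [576.3 192.7]] [553.93753552 194.30773477]
```

Emit:
send_rows(moves=[-0.02, -0.03, 1.5, 0, -0.02, -0.03, 3, 0, -0.02, -0.03, 4.2, 0, -0.02, -0.03, 4.9, 0, -0.02, -0.03, 5.3, 0, -0.02, -0.03, 5.6, 0, -0.02, -0.03, 5.8, 0, -0.02, -0.03, 5.8, 0, -0.02, -0.03, 5.8, 0])

```text
time: 8.1
position: [553.9, 193.3, 172.5]
ee_rot: [180.0, -0.0, 69.0]
ft_force: [-0.6, -1.1, 0.3]
width: 12.8
```

```bash
python3 - <<'E'
from cell import bot
import cv2,numpy as np,pickle
s=bot.sense();c=bot.camera("wrist");print(s["time"],s["position"],s["ee_rot"],s["width"],s["ft_force"],s["torque"])
cv2.imwrite("pics/w5.png",cv2.resize(c["pixels"][120:340,145:405,::-1],None,fx=2,fy=2,interpolation=cv2.INTER_CUBIC))
E
```

```text
8.1 [553.8799409  193.33260081 172.49662141] [ 1.79984535e+02 -9.74848109e-03  6.89831207e+01] 12.811547677689118 [-0.55555829 -1.1408603   0.28884718] [-0.03501282  0.02032318  0.05142217]
```

View pics/w5.png

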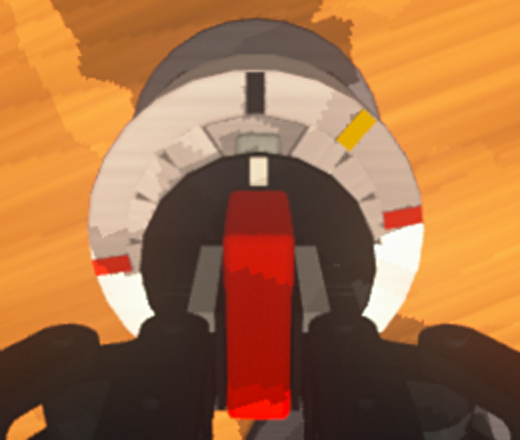

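The lug at (258,143) sits inside the slot (205 to 308 at its wide end), with the pointer under the black mark and no contact force. Next I press down.

Emit:
send_rows(moves=[0, 0, 0.3, 0, 0, 0, 0.6, 0, 0, 0, 0.9, 0, 0, 0, 1.1, 0, 0, 0, 1.15, 0, 0, 0, 1.15, 0, 0, 0, 1.15, 0])

```text
time: 9.02
position: [553.9, 193.4, 160.9]
ee_rot: [180.0, -0.0, 69.0]
ft_force: [1.3, 0.6, 3.4]
width: 12.9
```

```bash
python3 - <<'E'
from cell import bot
s=bot.sense();print(s["time"],s["position"],s["ee_rot"],s["width"],s["ft_force"],s["torque"])
E
```

```text
9.025 [553.87903406 193.3582951  160.89314667] [ 1.79987259e+02 -9.32215618e-03  6.89843627e+01] 12.942033319251626 [1.33033601 0.62386982 3.40131873] [ 0.11802523 -0.26075995 -0.02430982]
```

Emit:
send_rows(moves=[0, 0, 0.04, 0, 0, 0, 0.04, 0, 0, 0, 0.04, 0.08, 0, 0, 0.04, 0.18, 0, 0, 0.04, 0.28, 0, 0, 0.04, 0.38, 0, 0, 0.04, 0.48, 0, 0, 0.04, 0.56, 0, 0, 0.04, 0.63, 0, 0, 0.04, 0.68, 0, 0, 0.04, 0.7, 0, 0, 0.04, 0.7, 0, 0, 0.04, 0.7, 0, 0, 0.04, 0.7])

```text
time: 10.78
position: [553.4, 192.9, 160.5]
ee_rot: [180.0, 0.1, 28.9]
ft_force: [-1.0, -4.0, 5.5]
width: 13.0
```

```bash
python3 - <<'E'
from cell import bot
import cv2,numpy as np,pickle
s=bot.sense();c=bot.camera("wrist");print(s["time"],s["position"],s["ee_rot"],s["width"],s["ft_force"],s["torque"],s["joint_vel"].round(2))
pickle.dump((s,c),open("d6.pkl","wb"))
cv2.imwrite("pics/w6.png",cv2.resize(c["pixels"][120:340,145:405,::-1],None,fx=2.6,fy=2.6,interpolation=cv2.INTER_CUBIC))
E
```

```text
10.775 [553.43531259 192.87078189 160.47471739] [1.79961418e+02 5.43333328e-02 2.88757750e+01] 13.035160778702979 [-0.95587954 -4.01821147  5.46021441] [-0.67274986  0.34858842  0.10268904] [ 0.06  0.03  0.02  0.05 -0.   -0.01]
```

View pics/w6.png

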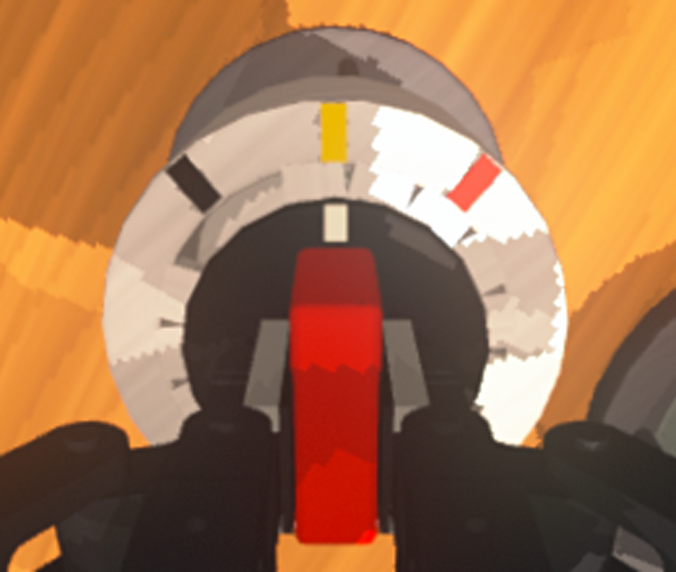

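The white pointer (336,222) stands at the yellow mark (334,132). The cap has not shifted in the fingers since the hover picture, so I hand in.

```bash
python3 - <<'E'
from cell import bot
s=bot.sense();print(s["time"],s["position"],s["ee_rot"],s["width"],s["ft_force"],s["torque"])
print(bot.close_job())
s=bot.sense();print(s["time"],s["position"],s["ee_rot"],s["width"],s["ft_force"])
E
```

```text
10.825 [553.45585259 192.88055328 160.49404297] [1.79957869e+02 5.17660330e-02 2.88768305e+01] 12.975054414383594 [-1.50680583 -2.60908645  6.02976855] [-0.66998197  0.36015329  0.1083764 ]
the job is handed in; nothing more can be done
None
the job is handed in; nothing more can be done
```

I set the smallest cap (the middle of three) into the slots of the smaller lantern and pressed it down. I then twisted it 0.70 rad clockwise and handed in at 10.8 s, still gripping it at half-way.

- **Turn:** the last picture showed the white pointer in line with the yellow mark, and the tool had turned 40.1°. The twist moment was about 0.1 N m, roughly what the return spring should give.
- **Depth:** I estimate the cap's underside at 15 mm below the collar's top, worked out from the tool height. The upward force was 5.5 to 6 N, about what a bottomed spring gives.
- **Grip:** the fingers held the handle at a 13 mm opening, and the cap had not shifted in them since the hover picture.
- **Sideways force:** there was 3 to 4 N of side force at the end. The plug may be lightly touching the bore, with a centring error I put at under 1 mm.
- **Not checked:** I did not photograph the remotes, vase and bowl again. The arm's path was planned clear of them and no unexpected forces showed. The plate's own angle cannot be read directly.

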